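# Find the filled sample capsule by its weight, store the empty one, present the filled one

## Task

Two sealed sample capsules that look alike stand on the bench: lift both in turn, well clear of the bench, to feel which is the heavier, filled one, before you store either. Store the lighter, empty one in the round recess of the aluminium rack, pressed down against the stiff floor of the recess until its shoulder is flush with the top of the rack, and let it go. Then present the filled one over the middle of the nearest black tin, the one with a pile of seeds, and finish while still holding it there in the gripper, upright and still, about 10 cm above the tin's rim; leave the tin and the other things on the bench where they are.

Things in the scene. Friction and masses are not known exactly. Their poses are not given: they have to be found in the camera images.
- capsule_a: one of two look-alike capsules, upright: aluminium drum 44 mm across, 30 mm high (3 mm foot chamfer, black band), on it a ribbed orange grip 28 mm across, 26 mm high; 56 mm high in all. Origin: centre of underside, z up; yaw means nothing. One holds a sample (0.38 to 0.67 kg in all), the other is empty (0.13 to 0.20 kg): either may be the full one, only lifting tells
- capsule_b: one of two look-alike capsules, upright: aluminium drum 44 mm across, 30 mm high (3 mm foot chamfer, black band), on it a ribbed orange grip 28 mm across, 26 mm high; 56 mm high in all. Origin: centre of underside, z up; yaw means nothing. One holds a sample (0.38 to 0.67 kg in all), the other is empty (0.13 to 0.20 kg): either may be the full one, only lifting tells
- rack: aluminium rack fixed to the bench, 120 x 80 x 42 mm, origin at the centre of its underside, long side along its x; blank white label on the +x half of its top, a round recess in the -x half: 47 mm across with a 2 mm chamfer. The recess's white floor is a stiff friction slide, at first 22 mm below the mouth, so that a capsule set in stands 8 mm proud
- recess_mouth (a point): centre of the recess's mouth, on the rack's top face, 42 mm above the bench, 25 mm from the rack's centre towards its -x. About 8 N of push in all moves the recess's floor down to its stop 30 mm below the mouth, where it stays; the capsule's shoulder (30 mm above its underside) is then flush with the rack's top
- seed_tin: loose round black tin, the nearest to the robot (others stand farther back), with a pile of pale seeds in it, 170 mm in diameter at the rim, 37 mm high, origin at the centre of its underside
- petri_dish: clear round dish with a few seeds, 60 mm in diameter, 12 mm high, a bystander; origin at the centre of its underside
- tape_roll: roll of yellow tape lying flat, 60 mm in diameter, 19 mm high, a bystander; origin at the centre of its underside
- eraser_block: small white eraser in a blue sleeve, 19 x 45 x 11 mm (long along its y), a bystander; origin at the centre of its underside

How it is judged:
By the outcome, as a careful person would: the job done as asked, in the order asked, and still so for the second after the job is handed in, while the arm keeps its last pose, push and grip.
It also fails if it takes over 72 s, if anything falls off the work surface, if the arm or the gripper's body presses on something with over 40 N, if the wrist force passes 120 N, or if a joint passes its speed limit or range.

## Robot

A 6-joint arm with a two-finger parallel gripper is mounted at the origin on a cart in front of the work surface, level with it; the furniture and walls round the work are solid. World frame = base frame: x ahead of the robot, y to its left, z up, the work surface at z = 0. Lengths are in m, angles in degrees, forces in N, time in s.
With the tool pointing down it reaches from about 0.25 to 0.725 m from the base axis. Payload 9.7 kg.
Tool frame: the origin (TCP) lies on the front face of the gripper's body, between the roots of the fingers; the fingertips stand 73 mm ahead of it and the grasp point (between the pads) lies 54 mm ahead of it; z points along the fingers, y is the line along which they close (so a half turn about z gives the same grasp; the last joint's range is limited). The gripper opens to 85 mm and grips with 20 to 120 N. Pads are 22 mm wide; open, the fingers measure 114 mm over their backs; the gripper's body (76 mm by 85 mm) begins 54 mm behind the grasp point. The pads swing forward as they close: fully open they stand 13 mm farther back than shut.
Start: joints at [64.744, 4.979, 10.078, 95.1, 0, 90], TCP at [0.235, 0.497, 0.304] pointing down, gripper open.
Joint ranges: [-179.16, 179.16], [-48.56, 103.87], [-65.8, 70.77], [-126.05, 130.52], [-82.76, 87.17], [-180, 180]. Speed limits (degrees/s): [127.2, 127.2, 147.25, 180, 180, 180].

## Interface

Orientations are given as a 3x3 rotation matrix whose columns are the frame's x, y, z axes.
In Python, from workcell import ctrl gives the robot as it stands.
- The arm moves only by the tool servo_tool, never from a script. Its argument "moves" is a list of rows, each an object of numbers: "dx", "dy", "dz": the shift along the tool's x, y, z in m; "twist": the turn about the tool's z in degrees. A call has 1 to 20 rows; each row is the pose to reach, as a shift and turn from the pose commanded when the call began, along the tool's axes at that moment; what a row does not reach only later rows make up. A row lasts 1/10 s, in which the tool goes at most 50 mm and 8.59 degrees, less where a joint would pass 70% of its speed; a pose out of reach is approached as far as the arm can. A call with a gripper value outside its range is refused whole. "fingers" is the opening, from 0 (shut) to 1 (fully open), set as the call begins (left out, the last holds). The fingers move at their own pace and stop on an object; "squeeze" is the grip in N (left out, the last holds). Time passes only in rows, so rows that repeat a pose let the fingers close. It gives the time, the measured TCP pose, the force, the opening and the grip force at its end, in the units of the state.
- ctrl.get_state(): the state, without advancing time (a new reading comes with each control period).
- ctrl.read_camera(name): name is "scene" or "top" or "wrist"; returns (picture, depth): 384x512x3 uint8, blue, green, red; 384x512 float32, m along the optical axis (not along the pixel's ray), 0 where there is no reading.
- ctrl.calibration(name): a dict with "vfov" (degrees; the focal length in pixels is half the picture's height over the tangent of half this angle, whatever the lens; pixels are square), "cx", "cy" (the principal point, pixels), "k1" (the pictures are not rectified: a ray, as slopes to the right and down, at radius r is drawn at 1 + k1 r^2 times it, then the intrinsics apply), "rvec" (rotation vector, rad) and "tvec" (3), from world to camera coordinates, as OpenCV has them. Camera axes: x right, y down, z forward; pixel columns grow to the right and rows downward; lengths in m; the calibration is good to about 2 mm. A picture is of the moment at which its call begins: read the wrist's pose just before it. calibration takes no time and is no camera call; for the wrist camera it gives the pose at the moment of the call.
- ctrl.sign_off(): hands the job in; it is judged then, once.
The state is a dict: "clock": time; "joints": joint angles; "dq": joint speeds; "joint_torque": joint torques, N m; "position": TCP position; "tool_rot": TCP orientation; "wrist_force": force on the tool from outside, world axes, zero at the start; "ft_torque": the same for the moment, N m; "grip_width": finger opening in m; "grip_force": force on a finger pad.
Only numpy, scipy, OpenCV 4.12 (cv2) and the standard library are available. Lean on these libraries where they do the work, as an engineer would, in place of code of your own. Each camera call takes 0.05 s, during which the arm holds its last target. There are 200 camera calls.

## Working session

There is one attempt and no reset: what is moved stays moved. The work goes in short steps, Python scripts to look and compute and a tool call to move; the robot and the scene stay as the last step left them, time stands still between calls to the robot, and variables do not carry over. Pictures are saved under pics/ and viewed, at most 10 in all, crops included, and the job is handed in when it is done.

Besides the shell and the picture viewer there is one more tool, called after ">>>" as name(argument=value, ...) on one line, values as JSON. servo_tool: Moves the arm, as the interface text tells. Its arguments: {"type":"object","properties":{"moves":{"type":"array","items":{"type":"object","properties":{"dx":{"type":"number"},"dy":{"type":"number"},"dz":{"type":"number"},"twist":{"type":"number"}}}},"fingers":{"type":"number"},"squeeze":{"type":"number"}},"required":["moves"]}

```bash
mkdir -p pics
cat > h.py <<'E'
import numpy as np,cv2
from workcell import ctrl
def K(c,h=384):
    f=h/2/np.tan(np.radians(c['vfov'])/2); return f
def ray(c,uv):
    uv=np.atleast_2d(uv).astype(float); f=K(c)
    d=(uv-[c['cx'],c['cy']])/f
    s=d.copy()
    for _ in range(20): s=d/(1+c['k1']*(s**2).sum(1,keepdims=True))
    R=cv2.Rodrigues(np.array(c['rvec'],float))[0]; t=np.array(c['tvec'],float).ravel()
    return -R.T@t, np.c_[s,np.ones(len(s))]@R
def onplane(c,uv,z):
    o,d=ray(c,uv); return o+d*((z-o[2])/d[:,2])[:,None]
def pts(c,uv,dep):
    o,d=ray(c,uv); return o+d*np.asarray(dep)[:,None]
E
python3 - <<'E'
from h import *
s=ctrl.get_state(); print({k:np.round(v,3).tolist() for k,v in s.items()})
for n in('scene','top','wrist'):
    c=ctrl.calibration(n); p,d=ctrl.read_camera(n); cv2.imwrite(f'pics/{n}0.png',p); np.savez(f'{n}0.npz',p=p,d=d,**c); print(n,ray(c,[[c['cx'],c['cy']]]),K(c),c['k1'])
a=[cv2.imread(f'pics/{n}0.png') for n in('scene','top')]
E
```

```text
{'clock': 0.0, 'joints': [64.742, 5.013, 10.032, 95.099, -0.001, 90.001], 'dq': [0.012, 0.027, 0.022, 0.099, 0.034, 0.126], 'joint_torque': [-0.003, -52.039, 46.481, 0.016, -0.0, -0.0], 'position': [0.235, 0.497, 0.303], 'tool_rot': [[-0.904, 0.427, -0.001], [0.427, 0.904, -0.001], [-0.0, -0.001, -1.0]], 'wrist_force': [-0.606, 0.381, -0.226], 'ft_torque': [0.001, -0.006, -0.047], 'grip_force': 0.0, 'grip_width': 0.085}
scene (array([ 0.42841821, -0.5070757 ,  0.94129131]), array([[ 0.1187968 ,  0.64509276, -0.75481299]])) 479.55216001988276 -0.130779305679215
top (array([0.46511209, 0.24953745, 1.05425659]), array([[ 0.12996595, -0.00135871, -0.99151753]])) 401.85660033280146 -0.04866498789778433
wrist (array([0.16469508, 0.52950795, 0.37251379]), array([[ 0.270533  , -0.12801252, -0.95416177]])) 310.0751169370665 -0.08399302272523267
```

View pics/top0.png

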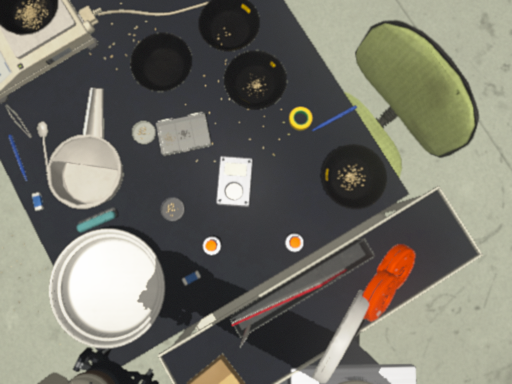

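View pics/scene0.png

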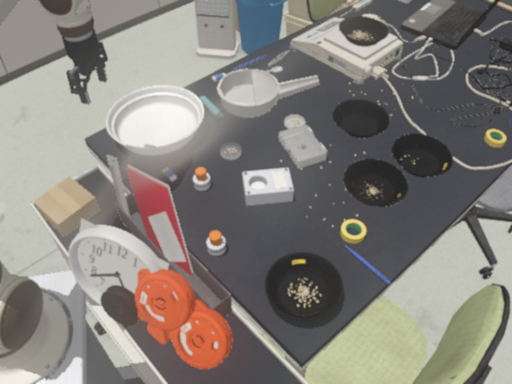

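The top view shows the capsules at about (211,245) and (294,242), the rack at (235,181) with its recess at (234,190), and the seed tins at (353,176) and (255,80). The scene view shows the same, plus a shelf with a clock and red items near the robot. Next I'll measure these.

```bash
cat > m.py <<'E'
from h import *
def load(n):
    z=dict(np.load(n+'0.npz')); return z,z['p'],z['d']
c,p,d=load('top')
hsv=cv2.cvtColor(p,cv2.COLOR_BGR2HSV)
# full height map
vv,uu=np.mgrid[0:384,0:512]
P=pts(c,np.c_[uu.ravel(),vv.ravel()],d.ravel()).reshape(384,512,3)
np.save('P.npy',P)
def rep(m,z,name,lo=20):
    n,l,s,ce=cv2.connectedComponentsWithStats(m.astype(np.uint8))
    for i in range(1,n):
        if s[i,4]>=lo: print(name,ce[i].round(1),s[i,2:],onplane(c,[ce[i]],z)[0].round(4))
rep((hsv[...,0]<20)&(hsv[...,1]>130)&(hsv[...,2]>120),.056,'orange')
q=lambda u,v:print((u,v),P[v,u].round(3))
for a in [(211,245),(294,242),(235,170),(246,195),(234,190),(353,176),(255,80),(300,108),(172,209),(192,278),(108,290),(50,290),(107,233),(350,255),(300,290),(250,320),(390,280),(345,320),(215,370),(240,310),(200,330),(430,195),(120,370)]: q(*a)
blk=(hsv[...,2]<40)
rep(cv2.morphologyEx(blk.astype(np.uint8),cv2.MORPH_OPEN,np.ones((5,5))),.037,'black',400)
g=cv2.resize(p[140:290,150:400],None,fx=3,fy=3,interpolation=cv2.INTER_CUBIC);
c2,p2,_=load('scene'); 
g2=cv2.resize(p2[150:270,180:320],None,fx=4,fy=4,interpolation=cv2.INTER_CUBIC)
cv2.imwrite('pics/crop1.png',g)
# tall things
H=P[...,2]
for t in(.08,.15,.25,.35): rep((H>t)&(d>0),0.,f'>{t}',150)
E
python3 m.py
```

```text
orange [294.7 241.8] [10 11 91] [0.4692 0.1496 0.056 ]
orange [210.8 245.1] [11 11 90] [0.4629 0.3566 0.056 ]
orange [388.  279.2] [  54   78 2078] [ 0.3755 -0.0782  0.056 ]
(211, 245) [0.463 0.356 0.056]
(294, 242) [0.469 0.151 0.053]
(235, 170) [0.653 0.297 0.041]
(246, 195) [0.589 0.269 0.04 ]
(234, 190) [0.605 0.301 0.018]
(353, 176) [ 0.641 -0.014  0.006]
(255, 80) [0.91  0.244 0.007]
(300, 108) [0.825 0.124 0.018]
(172, 209) [0.558 0.465 0.001]
(192, 278) [0.38  0.409 0.011]
(108, 290) [ 0.349  0.629 -0.001]
(50, 290) [0.354 0.755 0.053]
(107, 233) [0.495 0.623 0.036]
(350, 255) [ 0.434 -0.001 -0.006]
(300, 290) [0.369 0.155 0.198]
(250, 320) [ 0.272  0.262 -0.001]
(390, 280) [ 0.383 -0.048  0.161]
(345, 320) [0.308 0.065 0.209]
(215, 370) [0.164 0.346 0.049]
(240, 310) [0.3   0.287 0.017]
(200, 330) [ 0.248  0.389 -0.   ]
(430, 195) [ 0.59  -0.223 -0.005]
(120, 370) [0.261 0.471 0.374]
black [10.  15.3] [ 24  33 569] [1.0997 0.9267 0.037 ]
black [227.9  23.6] [  60   51 2265] [1.06   0.3163 0.037 ]
black [160.9  61.5] [  60   57 2698] [0.9521 0.4963 0.037 ]
black [254.  79.] [
[... 240 characters left out ...]
8  31 679] [0.1597 0.5978 0.037 ]
>0.08 [32.7 23. ] [  76   59 3115] [1.0959 0.8811 0.    ]
>0.08 [446.9  59. ] [ 49  57 236] [ 0.9745 -0.2972  0.    ]
>0.08 [ 81.9 157.7] [ 38  20 405] [0.6984 0.7129 0.    ]
>0.08 [364.2 308.9] [ 100  139 3499] [ 0.2964 -0.0315  0.    ]
>0.08 [289.8 296.2] [114  58 651] [ 0.3307  0.1592 -0.    ]
>0.08 [100.1 371.1] [ 122   37 2065] [0.1456 0.6437 0.    ]
>0.15 [286.8 298.2] [106  54 528] [0.3259 0.1671 0.    ]
>0.15 [352.5 323.8] [  81  110 2309] [ 2.595e-01 -2.000e-04  0.000e+00]
>0.15 [100.1 371.1] [ 122   37 2065] [0.1456 0.6437 0.    ]
>0.25 [100.  371.1] [ 122   37 2056] [0.1455 0.6439 0.    ]
>0.35 [ 92.9 375.2] [  92   23 1199] [0.1352 0.6619 0.    ]
```

View pics/crop1.png

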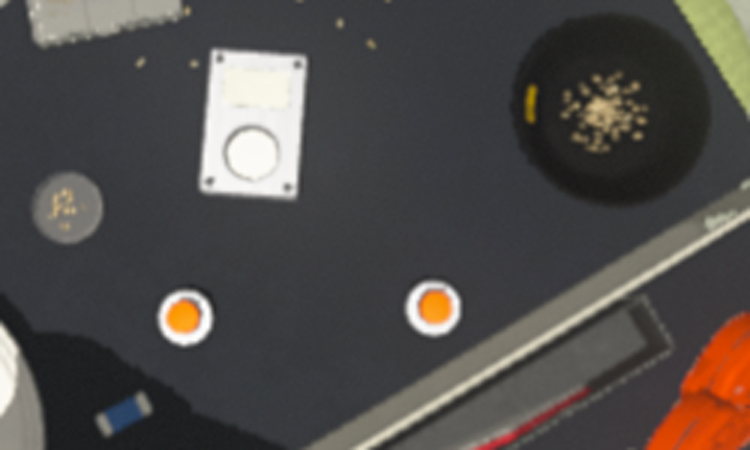

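The enlarged crop shows the recess centred at crop (252,153) in the label-free half of the rack, and both capsules standing upright and free. Next I'll refine the recess, tin and capsule positions using both views, and check clearance to the tall panel near capsule 2.

```bash
cat > m2.py <<'E'
from h import *
Pt=np.load('P.npy')
Z={n:dict(np.load(n+'0.npz')) for n in('top','scene')}
vv,uu=np.mgrid[0:384,0:512]; uvs=np.c_[uu.ravel(),vv.ravel()]
Ps=pts(Z['scene'],uvs,Z['scene']['d'].ravel()); A=np.r_[Pt.reshape(-1,3)[Z['top']['d'].ravel()>0],Ps[Z['scene']['d'].ravel()>0]]
for nm,q in(('left',(.463,.356)),('right',(.469,.150)),('tin',(.637,-.005)),('rack',(.605,.3))):
    r=np.hypot(*(A[:,:2]-q).T)
    for h in(.045,.065,.1,.15,.2,.25):
        m=(A[:,2]>h)&(r>.06 if h<.1 else r>.0)&(r<.3)
        if m.any(): i=np.where(m)[0][r[m].argmin()]; print(nm,h,'nearest',r[i].round(3),A[i].round(3),'maxz<.15',A[m&(r<.15)][:,2].max().round(3) if (m&(r<.15)).any() else None)
# recess/rack in both views
for n in Z:
    c=Z[n];p=c['p'];hsv=cv2.cvtColor(p,cv2.COLOR_BGR2HSV)
    m=((hsv[...,0]<20)&(hsv[...,1]>130)&(hsv[...,2]>120)).astype(np.uint8)
    k,l,s,ce=cv2.connectedComponentsWithStats(m)
    for i in range(1,k):
        if 40<s[i,4]<800: print(n,'orange',ce[i].round(1),s[i],onplane(c,[ce[i]],.056 if n=='top' else .045)[0].round(4))
# rack top: from top depth pts height .036-.047 near rack
w=lambda P,q,R,a,b:P[(np.hypot(*(P[:,:2]-q).T)<R)&(P[:,2]>a)&(P[:,2]<b)]
for nm,P in(('top',Pt.reshape(-1,3)),('scene',Ps)):
    T=w(P,(.63,.29),.08,.036,.048).astype(np.float32); print(nm,'rack',len(T),cv2.minAreaRect(T[:,:2].copy()),T[:,2].mean())
    F=w(P,(.605,.298),.03,.010,.030); print('floor',len(F),F.mean(0))
    R=w(P,(.637,-.005),.12,.03,.05).astype(np.float32); print('rim',len(R),cv2.minEnclosingCircle(R[:,:2].copy()),cv2.fitEllipse(cv2.convexHull(R[:,:2].copy())))
    for q in((.463,.356),(.469,.15)):
        G=w(P,q,.018,.05,.06); print('grip top',len(G),G.mean(0), cv2.minEnclosingCircle(G[:,:2].astype(np.float32)))
E
python3 m2.py
```

```text
left 0.045 nearest 0.109 [0.571 0.337 0.046] maxz<.15 0.058
left 0.065 nearest 0.172 [0.312 0.274 0.185] maxz<.15 None
left 0.1 nearest 0.172 [0.312 0.274 0.185] maxz<.15 None
left 0.15 nearest 0.172 [0.312 0.274 0.185] maxz<.15 None
left 0.2 nearest 0.176 [0.325 0.247 0.2  ] maxz<.15 None
left 0.25 nearest 0.216 [0.371 0.161 0.251] maxz<.15 None
right 0.045 nearest 0.079 [0.401 0.11  0.064] maxz<.15 0.268
right 0.065 nearest 0.079 [0.4   0.111 0.067] maxz<.15 0.268
right 0.1 nearest 0.083 [0.389 0.127 0.268] maxz<.15 0.268
right 0.15 nearest 0.083 [0.389 0.127 0.268] maxz<.15 0.268
right 0.2 nearest 0.083 [0.389 0.127 0.268] maxz<.15 0.268
right 0.25 nearest 0.083 [0.389 0.127 0.268] maxz<.15 0.268
tin 0.045 nearest 0.162 [ 0.476 -0.019  0.058] maxz<.15 None
tin 0.065 nearest 0.163 [ 0.474 -0.016  0.071] maxz<.15 None
tin 0.1 nearest 0.203 [ 0.447 -0.076  0.1  ] maxz<.15 None
tin 0.15 nearest 0.24 [ 0.398 -0.023  0.152] maxz<.15 None
tin 0.2 nearest 0.259 [0.397 0.092 0.204] maxz<.15 None
tin 0.25 nearest 0.273 [0.392 0.116 0.257] maxz<.15 None
rack 0.045 nearest 0.062 [0.667 0.303 
[... 1066 characters left out ...]

grip top 103 [0.46756811 0.14864072 0.05514751] ((0.46762722730636597, 0.1484559178352356), 0.013879923149943352)
scene rack 977 ((0.6260376572608948, 0.2992572486400604), (0.08583423495292664, 0.12069378048181534), 85.2318344116211) 0.041683108
floor 144 [0.60328638 0.31401774 0.02119533]
rim 866 ((0.635044276714325, -0.009098884649574757), 0.08626605570316315) ((0.6356794238090515, -0.009396241046488285), (0.16843150556087494, 0.17178361117839813), 144.7698516845703)
grip top 80 [0.4613771  0.35620263 0.05491074] ((0.4613410234451294, 0.357690691947937), 0.014531009830534458)
grip top 102 [0.46820014 0.14686473 0.05538406] ((0.46757155656814575, 0.14715738594532013), 0.014633798971772194)
```

>>> servo_tool(moves=[{"dx": -0.04,"dy": -0.005,"dz": 0.0,"twist": 8},{"dx": -0.08,"dy": -0.01,"dz": 0.0,"twist": 16},{"dx": -0.12,"dy": -0.015,"dz": 0.0,"twist": 24},{"dx": -0.16,"dy": -0.02,"dz": 0.0,"twist": 32},{"dx": -0.2,"dy": -0.025,"dz": 0.0,"twist": 40},{"dx": -0.24,"dy": -0.03,"dz": 0.0,"twist": 48},{"dx": -0.2645,"dy": -0.03,"dz": 0.02,"twist": 56},{"dx": -0.2645,"dy": -0.03,"dz": 0.04,"twist": 64},{"dx": -0.2645,"dy": -0.03,"dz": 0.05,"twist": 72},{"dx": -0.2645,"dy": -0.03,"dz": 0.05,"twist": 80},{"dx": -0.2645,"dy": -0.03,"dz": 0.05,"twist": 88},{"dx": -0.2645,"dy": -0.03,"dz": 0.05,"twist": 96},{"dx": -0.2645,"dy": -0.03,"dz": 0.05,"twist": 100},{"dx": -0.2645,"dy": -0.03,"dz": 0.05,"twist": 100},{"dx": -0.2645,"dy": -0.03,"dz": 0.05,"twist": 100}], fingers=1, squeeze=60)

```text
clock: 1.65
position: [0.461, 0.3574, 0.2537]
tool_rot: [[0.575, 0.818, -0.0], [0.818, -0.575, -0.0], [-0.0, -0.0, -1.0]]
wrist_force: [-0.6, -0.1, 0.6]
grip_width: 0.0859
grip_force: 0.0
```

Run:
```python
from h import *
s=ctrl.get_state(); print(np.round(s['joints'],1),s['position'])
c=ctrl.calibration('wrist'); p,d=ctrl.read_camera('wrist'); cv2.imwrite('pics/w1.png',p)
hsv=cv2.cvtColor(p,cv2.COLOR_BGR2HSV)
m=((hsv[...,0]<20)&(hsv[...,1]>130)&(hsv[...,2]>120)).astype(np.uint8)
k,l,st,ce=cv2.connectedComponentsWithStats(m)
for i in range(1,k):
    if st[i,4]>60: 
        ys,xs=np.where(l==i); Q=pts(c,np.c_[xs,ys],d[ys,xs]); T=Q[(Q[:,2]>.052)&(Q[:,2]<.06)]
        print(ce[i],st[i],len(T),cv2.minEnclosingCircle(T[:,:2].astype(np.float32)) if len(T) else Q.mean(0))
cs=ctrl.calibration('scene'); p2,d2=ctrl.read_camera('scene')
vv,uu=np.mgrid[0:384,0:512]; A=pts(cs,np.c_[uu.ravel(),vv.ravel()],d2.ravel()); A=A[d2.ravel()>0]
B=A[(np.hypot(A[:,0]-.461,A[:,1]-.357)<.15)&(A[:,2]>.15)]
for z in np.arange(.15,.8,.04):
    q=B[(B[:,2]>z)&(B[:,2]<z+.04)]
    if len(q): print(z.round(2),len(q),q.min(0).round(3),q.max(0).round(3))
cv2.imwrite('pics/pair.png',cv2.resize(np.hstack([p,p2]),(800,300)))
```

```text
[ 37.8   8.8   8.8  89.9   0.  162.9] [0.4610245  0.35741535 0.25367342]
[254.12443778 184.25637181] [240 168  30  32 667] 657 ((0.4598170518875122, 0.3572705090045929), 0.01386045292019844)
0.19 186 [0.41  0.316 0.193] [0.511 0.393 0.23 ]
0.23 572 [0.393 0.304 0.23 ] [0.528 0.405 0.27 ]
0.27 626 [0.396 0.305 0.27 ] [0.525 0.401 0.31 ]
0.31 538 [0.422 0.318 0.31 ] [0.498 0.355 0.35 ]
0.35 557 [0.42  0.315 0.35 ] [0.5   0.364 0.39 ]
0.39 684 [0.406 0.307 0.39 ] [0.501 0.361 0.43 ]
0.43 848 [0.397 0.291 0.43 ] [0.523 0.368 0.47 ]
0.47 1355 [0.397 0.293 0.47 ] [0.524 0.367 0.51 ]
0.51 837 [0.4   0.294 0.51 ] [0.523 0.364 0.545]
0.55 143 [0.367 0.231 0.558] [0.441 0.279 0.59 ]
0.59 3 [0.382 0.229 0.59 ] [0.384 0.231 0.592]
```

View pics/pair.png

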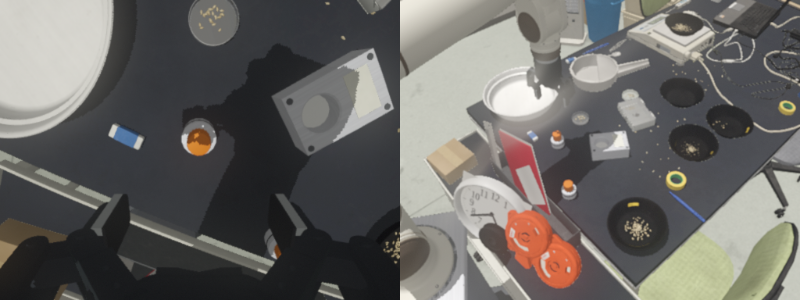

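The left wrist view shows capsule L at about (200,140), under the gripper. The scene view shows the forearm well above the panel. Going down to grasp.

>>> servo_tool(moves=[{"dz": 0.025},{"dz": 0.06},{"dz": 0.095},{"dz": 0.125},{"dz": 0.14},{"dz": 0.147},{"dz": 0.147},{"dz": 0.147},{"dz": 0.147}])

```text
invalid input
```

>>> servo_tool(moves=[{"dz": 0},{"dz": 0},{"dz": 0},{"dz": 0},{"dz": 0},{"dz": 0},{"dz": 0},{"dz": 0},{"dz": 0},{"dz": 0}], fingers=0)

```text
invalid input
```

>>> servo_tool(moves=[{"dx": 0,"dy": 0,"dz": 0.025,"twist": 0},{"dx": 0,"dy": 0,"dz": 0.06,"twist": 0},{"dx": 0,"dy": 0,"dz": 0.095,"twist": 0},{"dx": 0,"dy": 0,"dz": 0.125,"twist": 0},{"dx": 0,"dy": 0,"dz": 0.14,"twist": 0},{"dx": 0,"dy": 0,"dz": 0.147,"twist": 0},{"dx": 0,"dy": 0,"dz": 0.147,"twist": 0},{"dx": 0,"dy": 0,"dz": 0.147,"twist": 0},{"dx": 0,"dy": 0,"dz": 0.147,"twist": 0}])

```text
clock: 2.65
position: [0.4617, 0.3579, 0.1085]
tool_rot: [[0.577, 0.817, 0.002], [0.817, -0.577, 0.002], [0.002, 0.001, -1.0]]
wrist_force: [0.4, -0.3, 0.2]
grip_width: 0.0853
grip_force: 0.0
```

>>> servo_tool(moves=[{"dx": 0,"dy": 0,"dz": 0.001,"twist": 0},{"dx": 0,"dy": 0,"dz": 0.001,"twist": 0},{"dx": 0,"dy": 0,"dz": 0.001,"twist": 0},{"dx": 0,"dy": 0,"dz": 0.001,"twist": 0},{"dx": 0,"dy": 0,"dz": 0.001,"twist": 0},{"dx": 0,"dy": 0,"dz": 0.001,"twist": 0},{"dx": 0,"dy": 0,"dz": 0.001,"twist": 0},{"dx": 0,"dy": 0,"dz": 0.001,"twist": 0},{"dx": 0,"dy": 0,"dz": 0.001,"twist": 0},{"dx": 0,"dy": 0,"dz": 0.001,"twist": 0}], fingers=0)

```text
clock: 3.65
position: [0.4611, 0.3576, 0.1063]
tool_rot: [[0.577, 0.817, 0.0], [0.817, -0.577, 0.0], [0.0, -0.0, -1.0]]
wrist_force: [-2.8, 0.9, 5.5]
grip_width: 0.0258
grip_force: 59.2
```

>>> servo_tool(moves=[{"dx": 0,"dy": 0,"dz": -0.01,"twist": 0},{"dx": 0,"dy": 0,"dz": -0.03,"twist": 0},{"dx": 0,"dy": 0,"dz": -0.06,"twist": 0},{"dx": 0,"dy": 0,"dz": -0.09,"twist": 0},{"dx": 0,"dy": 0,"dz": -0.11,"twist": 0},{"dx": 0,"dy": 0,"dz": -0.12,"twist": 0},{"dx": 0,"dy": 0,"dz": -0.12,"twist": 0},{"dx": 0,"dy": 0,"dz": -0.12,"twist": 0},{"dx": 0,"dy": 0,"dz": -0.12,"twist": 0},{"dx": 0,"dy": 0,"dz": -0.12,"twist": 0},{"dx": 0,"dy": 0,"dz": -0.12,"twist": 0}])

```text
clock: 4.75
position: [0.4609, 0.3573, 0.2251]
tool_rot: [[0.577, 0.817, -0.001], [0.817, -0.577, -0.001], [-0.001, -0.0, -1.0]]
wrist_force: [0.2, 0.4, -4.7]
grip_width: 0.0261
grip_force: 59.4
```

>>> servo_tool(moves=[{"dx": 0,"dy": 0,"dz": 0,"twist": 0},{"dx": 0,"dy": 0,"dz": 0,"twist": 0},{"dx": 0,"dy": 0,"dz": 0,"twist": 0}])

```text
clock: 5.05
position: [0.4611, 0.3574, 0.2259]
tool_rot: [[0.577, 0.817, -0.0], [0.817, -0.577, 0.0], [-0.0, -0.0, -1.0]]
wrist_force: [-0.1, 0.0, -5.4]
grip_width: 0.0262
grip_force: 59.4
```

About 5.4 N, so 0.55 kg: capsule L is the filled one. I'll put it back and lift R.

>>> servo_tool(moves=[{"dx": 0,"dy": 0,"dz": 0.01,"twist": 0},{"dx": 0,"dy": 0,"dz": 0.03,"twist": 0},{"dx": 0,"dy": 0,"dz": 0.055,"twist": 0},{"dx": 0,"dy": 0,"dz": 0.08,"twist": 0},{"dx": 0,"dy": 0,"dz": 0.1,"twist": 0},{"dx": 0,"dy": 0,"dz": 0.11,"twist": 0},{"dx": 0,"dy": 0,"dz": 0.115,"twist": 0},{"dx": 0,"dy": 0,"dz": 0.118,"twist": 0},{"dx": 0,"dy": 0,"dz": 0.1195,"twist": 0},{"dx": 0,"dy": 0,"dz": 0.1195,"twist": 0},{"dx": 0,"dy": 0,"dz": 0.1195,"twist": 0},{"dx": 0,"dy": 0,"dz": 0.1195,"twist": 0}])

```text
clock: 6.25
position: [0.4613, 0.3576, 0.1069]
tool_rot: [[0.577, 0.817, 0.001], [0.817, -0.577, 0.001], [0.001, 0.0, -1.0]]
wrist_force: [0.6, -0.1, -4.6]
grip_width: 0.0261
grip_force: 59.4
```

>>> servo_tool(moves=[{"dx": 0,"dy": 0,"dz": 0,"twist": 0},{"dx": 0,"dy": 0,"dz": 0,"twist": 0},{"dx": 0,"dy": 0,"dz": 0,"twist": 0},{"dx": 0,"dy": 0,"dz": 0,"twist": 0},{"dx": 0,"dy": 0,"dz": 0,"twist": 0},{"dx": 0,"dy": 0,"dz": 0,"twist": 0},{"dx": 0,"dy": 0,"dz": 0,"twist": 0},{"dx": 0,"dy": 0,"dz": -0.02,"twist": 0},{"dx": 0,"dy": 0,"dz": -0.06,"twist": 0},{"dx": 0,"dy": 0,"dz": -0.1,"twist": 0},{"dx": 0,"dy": 0,"dz": -0.14,"twist": 0},{"dx": 0,"dy": 0,"dz": -0.147,"twist": 0},{"dx": 0,"dy": 0,"dz": -0.147,"twist": 0},{"dx": 0,"dy": 0,"dz": -0.147,"twist": 0}], fingers=1)

```text
clock: 7.65
position: [0.4609, 0.3573, 0.252]
tool_rot: [[0.577, 0.817, -0.001], [0.817, -0.577, -0.001], [-0.002, -0.0, -1.0]]
wrist_force: [0.1, -0.6, 1.1]
grip_width: 0.0859
grip_force: 0.0
```

>>> servo_tool(moves=[{"dx": -0.02,"dy": 0.015,"dz": 0,"twist": 0},{"dx": -0.05,"dy": 0.038,"dz": 0,"twist": 0},{"dx": -0.08,"dy": 0.06,"dz": 0,"twist": 0},{"dx": -0.11,"dy": 0.083,"dz": 0,"twist": 0},{"dx": -0.14,"dy": 0.106,"dz": 0,"twist": 0},{"dx": -0.16,"dy": 0.121,"dz": 0,"twist": 0},{"dx": -0.167,"dy": 0.126,"dz": 0,"twist": 0},{"dx": -0.167,"dy": 0.126,"dz": 0,"twist": 0},{"dx": -0.167,"dy": 0.126,"dz": 0,"twist": 0}])

```text
clock: 8.55
position: [0.4675, 0.1489, 0.2526]
tool_rot: [[0.577, 0.817, -0.001], [0.817, -0.577, -0.0], [-0.001, -0.001, -1.0]]
wrist_force: [0.1, -0.2, 0.6]
grip_width: 0.0855
grip_force: 0.0
```

```bash
cat > w.py <<'E'
from h import *
s=ctrl.get_state(); print(np.round(s['joints'],1),s['position'])
c=ctrl.calibration('wrist'); p,d=ctrl.read_camera('wrist')
hsv=cv2.cvtColor(p,cv2.COLOR_BGR2HSV)
m=((hsv[...,0]<20)&(hsv[...,1]>130)&(hsv[...,2]>120)).astype(np.uint8)
k,l,st,ce=cv2.connectedComponentsWithStats(m)
for i in range(1,k):
    if st[i,4]>60: 
        ys,xs=np.where(l==i); Q=pts(c,np.c_[xs,ys],d[ys,xs]); T=Q[(Q[:,2]>.052)&(Q[:,2]<.06)]
        print(ce[i],st[i],len(T),cv2.minEnclosingCircle(T[:,:2].astype(np.float32)) if len(T) else Q.mean(0))
E
python3 w.py
```

```text
[ 17.7  -3.8  -4.5  89.4   0.  142.9] [0.46746337 0.14889727 0.25256887]
[107.49275362   2.31884058] [ 93   0  28   7 138] 19 ((0.45399630069732666, 0.346473753452301), 0.004295747727155685)
[256.15189873 178.37974684] [241 166  29  35 474] 354 ((0.46660128235816956, 0.14827264845371246), 0.013893281109631062)
```

>>> servo_tool(moves=[{"dx": 0,"dy": 0,"dz": 0.02,"twist": 0},{"dx": 0,"dy": 0,"dz": 0.05,"twist": 0},{"dx": 0,"dy": 0,"dz": 0.08,"twist": 0},{"dx": 0,"dy": 0,"dz": 0.11,"twist": 0},{"dx": 0,"dy": 0,"dz": 0.13,"twist": 0},{"dx": 0,"dy": 0,"dz": 0.14,"twist": 0},{"dx": 0,"dy": 0,"dz": 0.147,"twist": 0},{"dx": 0,"dy": 0,"dz": 0.147,"twist": 0},{"dx": 0,"dy": 0,"dz": 0.147,"twist": 0}])

```text
clock: 9.5
position: [0.468, 0.1487, 0.1073]
tool_rot: [[0.577, 0.817, 0.001], [0.817, -0.577, 0.0], [0.001, 0.001, -1.0]]
wrist_force: [-0.1, -0.3, 0.2]
grip_width: 0.085
grip_force: 0.0
```

>>> servo_tool(moves=[{"dx": 0,"dy": 0,"dz": 0,"twist": 0},{"dx": 0,"dy": 0,"dz": 0,"twist": 0},{"dx": 0,"dy": 0,"dz": 0,"twist": 0},{"dx": 0,"dy": 0,"dz": 0,"twist": 0},{"dx": 0,"dy": 0,"dz": 0,"twist": 0},{"dx": 0,"dy": 0,"dz": 0,"twist": 0},{"dx": 0,"dy": 0,"dz": 0,"twist": 0},{"dx": 0,"dy": 0,"dz": 0,"twist": 0},{"dx": 0,"dy": 0,"dz": 0,"twist": 0},{"dx": 0,"dy": 0,"dz": 0,"twist": 0}], fingers=0)

```text
clock: 10.5
position: [0.4677, 0.1484, 0.1069]
tool_rot: [[0.577, 0.817, 0.0], [0.817, -0.577, 0.0], [0.0, 0.0, -1.0]]
wrist_force: [-2.2, 1.3, 5.7]
grip_width: 0.0262
grip_force: 58.9
```

>>> servo_tool(moves=[{"dx": 0,"dy": 0,"dz": -0.01,"twist": 0},{"dx": 0,"dy": 0,"dz": -0.03,"twist": 0},{"dx": 0,"dy": 0,"dz": -0.06,"twist": 0},{"dx": 0,"dy": 0,"dz": -0.09,"twist": 0},{"dx": 0,"dy": 0,"dz": -0.11,"twist": 0},{"dx": 0,"dy": 0,"dz": -0.12,"twist": 0},{"dx": 0,"dy": 0,"dz": -0.12,"twist": 0},{"dx": 0,"dy": 0,"dz": -0.12,"twist": 0},{"dx": 0,"dy": 0,"dz": -0.12,"twist": 0},{"dx": 0,"dy": 0,"dz": -0.12,"twist": 0},{"dx": 0,"dy": 0,"dz": -0.12,"twist": 0},{"dx": 0,"dy": 0,"dz": -0.12,"twist": 0},{"dx": 0,"dy": 0,"dz": -0.12,"twist": 0}])

```text
clock: 11.8
position: [0.4675, 0.1483, 0.2262]
tool_rot: [[0.577, 0.817, -0.0], [0.817, -0.577, -0.0], [-0.0, -0.0, -1.0]]
wrist_force: [-0.7, 0.0, -2.3]
grip_width: 0.0261
grip_force: 59.1
```

About 2 N, so R is the empty capsule. I'll hover short of the recess to refine its position.

>>> servo_tool(moves=[{"dx": 0.02,"dy": 0.003,"dz": 0,"twist": 0},{"dx": 0.05,"dy": 0.008,"dz": 0,"twist": 0},{"dx": 0.08,"dy": 0.012,"dz": 0,"twist": 0},{"dx": 0.11,"dy": 0.016,"dz": 0,"twist": 0},{"dx": 0.13,"dy": 0.019,"dz": 0,"twist": 0},{"dx": 0.142,"dy": 0.0205,"dz": 0,"twist": 0},{"dx": 0.142,"dy": 0.0205,"dz": 0,"twist": 0},{"dx": 0.142,"dy": 0.0205,"dz": 0,"twist": 0},{"dx": 0.142,"dy": 0.0205,"dz": 0,"twist": 0}])

```text
clock: 12.7
position: [0.5659, 0.252, 0.2265]
tool_rot: [[0.577, 0.816, -0.0], [0.816, -0.577, -0.0], [-0.0, -0.0, -1.0]]
wrist_force: [0.1, -0.4, -0.9]
grip_width: 0.0261
grip_force: 59.2
```

```bash
cat > r.py <<'E'
from h import *
s=ctrl.get_state(); print(s['position'],s['wrist_force'])
c=ctrl.calibration('wrist'); p,d=ctrl.read_camera('wrist'); cv2.imwrite('pics/w2.png',p)
vv,uu=np.mgrid[0:384,0:512]; A=pts(c,np.c_[uu.ravel(),vv.ravel()],d.ravel()); A=A[d.ravel()>0]
n=lambda q,R:np.hypot(*(A[:,:2]-q).T)<R
T=A[n((.626,.299),.08)&(abs(A[:,2]-.0415)<.004)]; print('top',len(T),T[:,2].mean(),cv2.minAreaRect(T[:,:2].astype(np.float32)))
F=A[n((.601,.301),.03)&(A[:,2]<.028)&(A[:,2]>.01)]; print('floor',len(F),F.mean(0) if len(F) else 0)
# hole in top-face points: circle through nearest top points per direction
q=np.array([.601,.301])
for _ in range(5):
    v=T[:,:2]-q; r=np.hypot(*v.T); a=np.degrees(np.arctan2(v[:,1],v[:,0]))//15
    E=np.array([v[a==k][r[a==k].argmin()] for k in np.unique(a)]); E=E[(np.hypot(*E.T)<.032)]+q
    M=np.c_[2*E,np.ones(len(E))]; x=np.linalg.lstsq(M,(E**2).sum(1),rcond=None)[0]; q=x[:2]
print('hole',q,np.sqrt(x[2]+q@q),len(E))
G=A[(A[:,2]>.1)&(A[:,2]<.18)]; print('held',len(G),G.min(0) if len(G) else 0,G.max(0) if len(G) else 0)
E
python3 r.py
```

```text
[0.56591478 0.2519895  0.22651076] [ 0.0578038  -0.37224543 -0.92681717]
top 12865 0.04144870352291707 ((0.62453293800354, 0.29867079854011536), (0.08104551583528519, 0.12081903964281082), 85.45214080810547)
floor 2168 [0.5990605  0.30022549 0.01924488]
hole [0.59955528 0.30076599] 0.023466699291580222 24
held 7401 [0.29892582 0.23468709 0.10000816] [0.59078493 0.2734224  0.17998006]
```

View pics/w2.png

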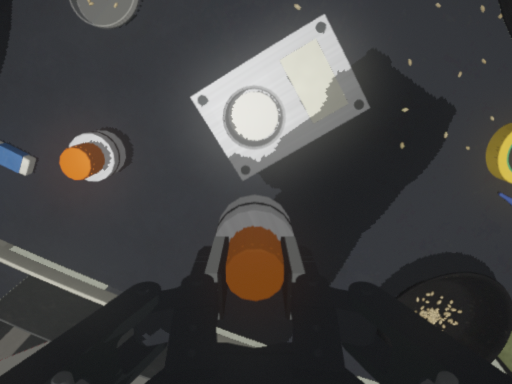

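The wrist view shows the recess at about (254,115), the held capsule at (254,250), and the filled capsule standing at (95,157). I'll measure the held drum in the same view.

```bash
cat > r2.py <<'E'
from h import *
s=ctrl.get_state(); R=np.array(s['tool_rot']); t=np.array(s['position'])
c=ctrl.calibration('wrist'); p,d=ctrl.read_camera('wrist')
vv,uu=np.mgrid[190:384,200:310]; A=pts(c,np.c_[uu.ravel(),vv.ravel()],d[190:384,200:310].ravel())
B=(A-t)@R
B=B[(np.hypot(B[:,0],B[:,1])<.035)&(B[:,2]>.05)&(B[:,2]<.115)]
hsv=cv2.cvtColor(p,cv2.COLOR_BGR2HSV)
for a in np.arange(.05,.115,.004):
    q=B[(B[:,2]>a)&(B[:,2]<a+.004)]
    if len(q)>5: print(a.round(3),len(q),q[:,:2].min(0).round(4),q[:,:2].max(0).round(4))
q=B[(B[:,2]>.084)&(B[:,2]<.1)&(B[:,0]>0.004)]
M=np.c_[2*q[:,:2],np.ones(len(q))];x=np.linalg.lstsq(M,(q[:,:2]**2).sum(1),rcond=None)[0];print('drum centre tool xy',x[:2],np.sqrt(x[2]+x[:2]@x[:2]))
E
python3 r2.py
```

```text
0.05 2844 [-0.0149 -0.0247] [0.0131 0.0242]
0.054 476 [-0.0122 -0.0254] [0.0136 0.0247]
0.058 430 [-0.0107 -0.0261] [0.0137 0.0255]
0.062 386 [ 0.0039 -0.0262] [0.014  0.0256]
0.066 301 [ 0.004 -0.025] [0.0137 0.0239]
0.07 161 [ 0.0048 -0.0134] [0.0137 0.0127]
0.074 817 [ 0.0035 -0.0209] [0.0208 0.0197]
0.078 569 [ 0.005  -0.0205] [0.0209 0.0201]
0.082 204 [ 0.0074 -0.0206] [0.0208 0.0199]
0.086 237 [ 0.0025 -0.0223] [0.0213 0.0216]
0.09 93 [ 0.008  -0.0204] [0.0207 0.0189]
0.094 138 [ 0.0073 -0.0208] [0.0207 0.0196]
0.098 135 [ 0.0075 -0.0207] [0.0207 0.0199]
0.102 51 [ 0.0084 -0.0201] [0.0205 0.019 ]
drum centre tool xy [-0.00203296 -0.00033442] 0.022421622510405078
```

>>> servo_tool(moves=[{"dx": 0.015,"dy": 0,"dz": 0,"twist": 0},{"dx": 0.035,"dy": 0,"dz": 0.01,"twist": 0},{"dx": 0.055,"dy": 0,"dz": 0.03,"twist": 0},{"dx": 0.0607,"dy": 0,"dz": 0.05,"twist": 0},{"dx": 0.0607,"dy": 0,"dz": 0.065,"twist": 0},{"dx": 0.0607,"dy": 0,"dz": 0.072,"twist": 0},{"dx": 0.0607,"dy": 0,"dz": 0.072,"twist": 0},{"dx": 0.0607,"dy": 0,"dz": 0.072,"twist": 0},{"dx": 0.0607,"dy": 0,"dz": 0.072,"twist": 0}])

```text
clock: 13.7
position: [0.6016, 0.3019, 0.1559]
tool_rot: [[0.577, 0.816, 0.002], [0.816, -0.577, 0.001], [0.002, 0.001, -1.0]]
wrist_force: [0.6, 0.8, -1.9]
grip_width: 0.026
grip_force: 59.2
```

>>> servo_tool(moves=[{"dx": 0,"dy": 0,"dz": 0.004,"twist": 0},{"dx": 0,"dy": 0,"dz": 0.008,"twist": 0},{"dx": 0,"dy": 0,"dz": 0.012,"twist": 0},{"dx": 0,"dy": 0,"dz": 0.016,"twist": 0},{"dx": 0,"dy": 0,"dz": 0.016,"twist": 0},{"dx": 0,"dy": 0,"dz": 0.016,"twist": 0}])

```text
clock: 14.3
position: [0.6013, 0.302, 0.1382]
tool_rot: [[0.577, 0.817, -0.0], [0.817, -0.577, -0.0], [-0.0, -0.0, -1.0]]
wrist_force: [-0.0, 0.4, -1.7]
grip_width: 0.0261
grip_force: 59.2
```

>>> servo_tool(moves=[{"dx": 0,"dy": 0,"dz": 0.003,"twist": 0},{"dx": 0,"dy": 0,"dz": 0.006,"twist": 0},{"dx": 0,"dy": 0,"dz": 0.009,"twist": 0},{"dx": 0,"dy": 0,"dz": 0.011,"twist": 0},{"dx": 0,"dy": 0,"dz": 0.012,"twist": 0},{"dx": 0,"dy": 0,"dz": 0.012,"twist": 0}])

```text
clock: 14.9
position: [0.6013, 0.302, 0.1267]
tool_rot: [[0.577, 0.817, 0.0], [0.817, -0.577, 0.0], [0.0, 0.0, -1.0]]
wrist_force: [-0.8, -1.6, 2.5]
grip_width: 0.0258
grip_force: 59.5
```

>>> servo_tool(moves=[{"dx": 0,"dy": 0,"dz": 0.001,"twist": 0},{"dx": 0,"dy": 0,"dz": 0.002,"twist": 0},{"dx": 0,"dy": 0,"dz": 0.003,"twist": 0},{"dx": 0,"dy": 0,"dz": 0.003,"twist": 0},{"dx": 0,"dy": 0,"dz": 0.003,"twist": 0}])

```text
clock: 15.4
position: [0.6013, 0.3021, 0.1238]
tool_rot: [[0.577, 0.817, 0.0], [0.817, -0.577, 0.0], [0.0, 0.0, -1.0]]
wrist_force: [-3.3, -0.8, 5.0]
grip_width: 0.0262
grip_force: 59.7
```

>>> servo_tool(moves=[{"dx": 0,"dy": 0,"dz": 0.001,"twist": 0},{"dx": 0,"dy": 0,"dz": 0.002,"twist": 0},{"dx": 0,"dy": 0,"dz": 0.003,"twist": 0},{"dx": 0,"dy": 0,"dz": 0.004,"twist": 0},{"dx": 0,"dy": 0,"dz": 0.0045,"twist": 0},{"dx": 0,"dy": 0,"dz": 0.0045,"twist": 0}])

```text
clock: 16.0
position: [0.6013, 0.3021, 0.1191]
tool_rot: [[0.577, 0.817, 0.0], [0.817, -0.577, 0.0], [0.0, 0.0, -1.0]]
wrist_force: [-2.7, 0.2, 4.4]
grip_width: 0.026
grip_force: 59.7
```

>>> servo_tool(moves=[{"dx": 0,"dy": 0,"dz": 0.0005,"twist": 0},{"dx": 0,"dy": 0,"dz": 0.001,"twist": 0},{"dx": 0,"dy": 0,"dz": 0.0015,"twist": 0},{"dx": 0,"dy": 0,"dz": 0.0015,"twist": 0}])

```text
clock: 16.4
position: [0.6014, 0.3021, 0.1189]
tool_rot: [[0.577, 0.817, 0.001], [0.817, -0.577, 0.001], [0.001, 0.0, -1.0]]
wrist_force: [-4.9, -2.1, 11.2]
grip_width: 0.0258
grip_force: 60.6
```

>>> servo_tool(moves=[{"dx": 0,"dy": 0,"dz": 0.0005,"twist": 0},{"dx": 0,"dy": 0,"dz": 0.001,"twist": 0},{"dx": 0,"dy": 0,"dz": 0.0015,"twist": 0},{"dx": 0,"dy": 0,"dz": 0.0015,"twist": 0}])

```text
clock: 16.8
position: [0.6014, 0.3022, 0.1188]
tool_rot: [[0.577, 0.817, 0.002], [0.817, -0.577, 0.001], [0.002, 0.001, -1.0]]
wrist_force: [-8.7, -3.7, 19.7]
grip_width: 0.026
grip_force: 61.4
```

>>> servo_tool(moves=[{"dx": 0,"dy": 0,"dz": -0.0025,"twist": 0},{"dx": 0,"dy": 0,"dz": -0.0025,"twist": 0}])

```text
clock: 17.0
position: [0.6016, 0.3022, 0.1189]
tool_rot: [[0.577, 0.817, 0.001], [0.817, -0.577, 0.001], [0.001, 0.001, -1.0]]
wrist_force: [-2.5, -0.8, 6.3]
grip_width: 0.0259
grip_force: 60.1
```

>>> servo_tool(moves=[{"dx": 0,"dy": 0,"dz": 0,"twist": 0},{"dx": 0,"dy": 0,"dz": 0,"twist": 0},{"dx": 0,"dy": 0,"dz": 0,"twist": 0},{"dx": 0,"dy": 0,"dz": 0,"twist": 0},{"dx": 0,"dy": 0,"dz": 0,"twist": 0},{"dx": 0,"dy": 0,"dz": 0,"twist": 0},{"dx": 0,"dy": 0,"dz": 0,"twist": 0},{"dx": 0,"dy": 0,"dz": -0.02,"twist": 0},{"dx": 0,"dy": 0,"dz": -0.05,"twist": 0},{"dx": 0,"dy": 0,"dz": -0.08,"twist": 0},{"dx": 0,"dy": 0,"dz": -0.11,"twist": 0},{"dx": 0,"dy": 0,"dz": -0.13,"twist": 0},{"dx": 0,"dy": 0,"dz": -0.13,"twist": 0},{"dx": 0,"dy": 0,"dz": -0.13,"twist": 0}], fingers=1)

```text
clock: 18.4
position: [0.6014, 0.3021, 0.2482]
tool_rot: [[0.577, 0.817, 0.0], [0.817, -0.577, 0.0], [0.0, 0.0, -1.0]]
wrist_force: [1.7, -0.2, 0.0]
grip_width: 0.0856
grip_force: 0.0
```

```bash
cat > f.py <<'E'
from h import *
s=ctrl.get_state(); print(s['position'])
for n in('wrist','top'):
    c=ctrl.calibration(n); p,d=ctrl.read_camera(n); cv2.imwrite(f'pics/{n}3.png',p)
    vv,uu=np.mgrid[0:384,0:512]; A=pts(c,np.c_[uu.ravel(),vv.ravel()],d.ravel()); A=A[d.ravel()>0]
    r=np.hypot(*(A[:,:2]-[.6005,.3012]).T)
    for a,b in((0,.012),(.0165,.021),(.026,.034)):
        q=A[(r>a)&(r<b)&(A[:,2]>.03)&(A[:,2]<.08)]; print(n,a,b,len(q),np.percentile(q[:,2],[10,50,90]).round(4) if len(q) else 0)
E
python3 f.py; python3 w.py
```

```text
[0.60144122 0.30207184 0.24817849]
wrist 0 0.012 605 [0.0665 0.0672 0.0681]
wrist 0.0165 0.021 433 [0.0404 0.0413 0.0422]
wrist 0.026 0.034 1707 [0.0404 0.0413 0.0421]
top 0 0.012 0 0
top 0.0165 0.021 0 0
top 0.026 0.034 0 0
[ 26.7  21.8  23.7  92.   -0.  151.9] [0.60108294 0.30188629 0.24683275]
[102.43879908 218.92032333] [ 84 202  38  35 866] 570 ((0.46181565523147583, 0.3575499653816223), 0.014292784966528416)
```

The shoulder is flush (0.0413 m, same as the rack top). Now to fetch the filled capsule.

>>> servo_tool(moves=[{"dx": -0.005,"dy": -0.02,"dz": 0,"twist": 0},{"dx": -0.012,"dy": -0.05,"dz": 0,"twist": 0},{"dx": -0.02,"dy": -0.08,"dz": 0,"twist": 0},{"dx": -0.028,"dy": -0.115,"dz": 0,"twist": 0},{"dx": -0.034,"dy": -0.138,"dz": 0,"twist": 0},{"dx": -0.0356,"dy": -0.1465,"dz": 0,"twist": 0},{"dx": -0.0356,"dy": -0.1465,"dz": 0,"twist": 0},{"dx": -0.0356,"dy": -0.1465,"dz": 0.02,"twist": 0},{"dx": -0.0356,"dy": -0.1465,"dz": 0.05,"twist": 0},{"dx": -0.0356,"dy": -0.1465,"dz": 0.08,"twist": 0},{"dx": -0.0356,"dy": -0.1465,"dz": 0.11,"twist": 0},{"dx": -0.0356,"dy": -0.1465,"dz": 0.13,"twist": 0},{"dx": -0.0356,"dy": -0.1465,"dz": 0.1395,"twist": 0},{"dx": -0.0356,"dy": -0.1465,"dz": 0.1395,"twist": 0},{"dx": -0.0356,"dy": -0.1465,"dz": 0.1395,"twist": 0},{"dx": -0.0356,"dy": -0.1465,"dz": 0.1395,"twist": 0}])

```text
clock: 20.15
position: [0.4619, 0.3578, 0.1103]
tool_rot: [[0.577, 0.816, 0.002], [0.816, -0.577, 0.001], [0.002, 0.001, -1.0]]
wrist_force: [-0.1, -0.2, 0.3]
grip_width: 0.0854
grip_force: 0.0
```

Go 3 mm lower, then close and lift.

>>> servo_tool(moves=[{"dx": 0,"dy": 0,"dz": 0.0025,"twist": 0},{"dx": 0,"dy": 0,"dz": 0.0025,"twist": 0},{"dx": 0,"dy": 0,"dz": 0.0025,"twist": 0},{"dx": 0,"dy": 0,"dz": 0.0025,"twist": 0},{"dx": 0,"dy": 0,"dz": 0.0025,"twist": 0},{"dx": 0,"dy": 0,"dz": 0.0025,"twist": 0},{"dx": 0,"dy": 0,"dz": 0.0025,"twist": 0},{"dx": 0,"dy": 0,"dz": 0.0025,"twist": 0},{"dx": 0,"dy": 0,"dz": 0.0025,"twist": 0},{"dx": 0,"dy": 0,"dz": 0.0025,"twist": 0}], fingers=0)

```text
clock: 21.15
position: [0.4613, 0.3577, 0.1068]
tool_rot: [[0.577, 0.817, 0.0], [0.817, -0.577, 0.0], [0.001, 0.0, -1.0]]
wrist_force: [-0.8, -0.4, 5.6]
grip_width: 0.0263
grip_force: 59.3
```

>>> servo_tool(moves=[{"dx": 0,"dy": 0,"dz": -0.01,"twist": 0},{"dx": 0,"dy": 0,"dz": -0.03,"twist": 0},{"dx": 0,"dy": 0,"dz": -0.06,"twist": 0},{"dx": 0,"dy": 0,"dz": -0.09,"twist": 0},{"dx": 0,"dy": 0,"dz": -0.12,"twist": 0},{"dx": 0,"dy": 0,"dz": -0.137,"twist": 0},{"dx": 0,"dy": 0,"dz": -0.137,"twist": 0},{"dx": 0,"dy": 0,"dz": -0.137,"twist": 0},{"dx": 0,"dy": 0,"dz": -0.137,"twist": 0}])

```text
clock: 22.05
position: [0.4607, 0.3572, 0.2414]
tool_rot: [[0.577, 0.817, -0.002], [0.817, -0.577, -0.002], [-0.003, -0.001, -1.0]]
wrist_force: [0.2, 0.9, -4.6]
grip_width: 0.0261
grip_force: 59.4
```

>>> servo_tool(moves=[{"dx": -0.006,"dy": 0.011,"dz": 0,"twist": 0},{"dx": -0.018,"dy": 0.032,"dz": 0,"twist": 0},{"dx": -0.034,"dy": 0.061,"dz": 0,"twist": 0},{"dx": -0.05,"dy": 0.089,"dz": 0,"twist": 0},{"dx": -0.066,"dy": 0.118,"dz": 0,"twist": 0},{"dx": -0.082,"dy": 0.146,"dz": 0,"twist": 0},{"dx": -0.098,"dy": 0.175,"dz": 0,"twist": 0},{"dx": -0.114,"dy": 0.203,"dz": 0,"twist": 0},{"dx": -0.13,"dy": 0.232,"dz": 0,"twist": 0},{"dx": -0.146,"dy": 0.261,"dz": 0,"twist": 0},{"dx": -0.162,"dy": 0.289,"dz": 0,"twist": 0},{"dx": -0.176,"dy": 0.314,"dz": 0,"twist": 0},{"dx": -0.188,"dy": 0.336,"dz": 0,"twist": 0},{"dx": -0.196,"dy": 0.35,"dz": 0,"twist": 0},{"dx": -0.199,"dy": 0.355,"dz": 0,"twist": 0},{"dx": -0.199,"dy": 0.355,"dz": 0,"twist": 0},{"dx": -0.199,"dy": 0.355,"dz": 0,"twist": 0},{"dx": -0.199,"dy": 0.355,"dz": 0,"twist": 0},{"dx": -0.199,"dy": 0.355,"dz": 0,"twist": 0},{"dx": -0.199,"dy": 0.355,"dz": 0,"twist": 0}])

```text
clock: 24.05
position: [0.636, -0.0093, 0.2436]
tool_rot: [[0.577, 0.817, 0.0], [0.817, -0.577, 0.0], [0.0, 0.0, -1.0]]
wrist_force: [-0.3, 0.1, -5.1]
grip_width: 0.0259
grip_force: 59.6
```

Run:
```python
from h import *
s=ctrl.get_state(); print(s['clock'],s['position'],s['wrist_force'],s['grip_width'],np.abs(s['dq']).max())
for n in('scene','top'):
    c=ctrl.calibration(n); p,d=ctrl.read_camera(n)
    if n=='scene': cv2.imwrite('pics/end.png',p)
    vv,uu=np.mgrid[0:384,0:512]; A=pts(c,np.c_[uu.ravel(),vv.ravel()],d.ravel()); A=A[d.ravel()>0]
    m=(np.hypot(A[:,0]-.636,A[:,1]+.0095)<.11)&(A[:,2]>.03)&(A[:,2]<.05)
    print(n,m.sum(),cv2.minEnclosingCircle(A[m][:,:2].astype(np.float32)) if m.sum()>20 else 0)
    q=A[(np.hypot(A[:,0]-.636,A[:,1]+.0095)<.026)&(A[:,2]>.1)&(A[:,2]<.165)]
    print('capsule drum',len(q),q.min(0) if len(q) else 0,q.max(0) if len(q) else 0)
```

```text
24.05 [ 0.63602807 -0.00928105  0.24358121] [-0.26147973  0.05423687 -5.06750671] 0.025871802623846536 0.23935644917205118
scene 769 ((0.6350767612457275, -0.008885106071829796), 0.08657579123973846)
capsule drum 179 [ 0.61258718 -0.03186978  0.1386468 ] [ 0.65554845 -0.00120659  0.1649789 ]
top 597 ((0.6360206007957458, -0.008367665112018585), 0.08550378680229187)
capsule drum 46 [ 0.62150664 -0.010589    0.13653795] [0.65833768 0.01506521 0.1648485 ]
```

View pics/end.png

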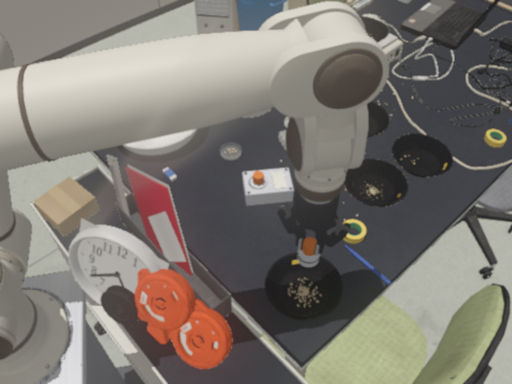

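The picture shows the empty capsule stored in the rack (258,178). The filled one is held upright over the middle of the tin (308,252), its underside at about 0.137 m, 10 cm above the rim.

```bash
python3 -c "
from workcell import ctrl; print(ctrl.sign_off())"
```

```text
the job is handed in; nothing more can be done
None
```

I stored the empty capsule (about 2 N) flush in the rack and let it go, and the filled one (about 5.4 N) is held upright and still about 10 cm above the middle of the seed tin; the job was handed in at about 24 s, with no verdict returned.

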